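# Snap the two end latches of a blood sample transport case shut

## Robot

A 6-joint arm with a two-finger parallel gripper is mounted at the origin on the work surface. World frame = base frame: x ahead of the robot, y to its left, z up, the work surface at z = 0. Lengths are in mm, angles in rad, forces in N, time in s.
With the tool pointing down it reaches from about 275 to 975 mm from the base axis. Payload 8.4 kg.
Tool frame: the origin (TCP) lies between the finger pads; the fingertips stand env.tip_extent ahead of it and the grasp point (between the pads) is the TCP (env.tip_extent is the distance from the TCP to the fingertips, in mm); z points along the fingers, y is the line along which they close (so a half turn about z gives the same grasp; the last joint's range is limited). The gripper opens to 92 mm and grips with 3 to 60 N. Pads are 20 mm wide; open, the fingers measure 128 mm over their backs; the gripper's body (75 mm by 189 mm) begins 69 mm behind the grasp point.
Start: joints at [1.308, 0.353, 1.633, -0, 1.155, -0.002], TCP at [161.157, 603.868, 233.583] pointing down, gripper open.
Joint ranges: [-2.63, 2.63], [-0.92, 2.1], [0.06, 2.66], [-1.3, 4.44], [0, 2.69], [-3.02, 3.02]. Speed limits (rad/s): [2.22, 2.22, 2.79, 3.14, 3.14, 3.14].

## Interface

Orientations are given as a unit quaternion [x, y, z, w].
In Python, from rig import env, grab_frame, calibration, find_in gives the robot as it stands. The module is installed in compiled form; this text tells all that it offers.
- The arm moves only by the tool apply_moves, never from a script. Its argument "steps" is a list that holds one entry, the list of rows, each a list of 7 numbers: the shift along the tool's x, y, z in units of 30 mm (1.0 is 30 mm), then the turn, a rotation vector about the tool's x, y, z in units of 6 degrees (1.0 is 6 degrees), then the opening, from 0 (shut) to 1 (fully open). In form: [[[x, y, z, rx, ry, rz, fingers], ...]]. A call has 1 to 10 rows; each row shifts and turns the commanded pose from where the row before left it, along the tool's axes as they then stand; what a row does not reach is not made up. A row lasts 1/12 s, in which the tool goes at most 41.7 mm and 7.16 degrees, less where a joint would pass 70% of its speed; a pose out of reach is approached as far as the arm can. A call is refused whole if a number of a shift passes 1 or a number of a turn 1, either way. A call with a gripper value outside its range is refused whole. The fingers move at their own pace and stop on an object; the grip force is fixed at half the most. Time passes only in rows, so rows that do not move let the fingers close. It gives the time, the measured TCP pose, the force, the opening and the grip force at its end, in the units of the state.
- env.observe(): the state, without advancing time (a new reading comes with each control period).
- grab_frame(name): name is "scene" or "top"; returns (picture, depth): 384x512x3 uint8, red, green, blue; 384x512 float32, mm along the optical axis (not along the pixel's ray), 0 where there is no reading.
- calibration(name): a dict with "fx", "fy", "cx", "cy" (pixels), "origin" and "orientation" of the camera in the world. Camera axes: x right, y down, z forward; pixel columns grow to the right and rows downward; lengths in mm; the calibration is good to about 2 mm. A picture is of the moment at which its call begins. calibration takes no time and is no camera call.
- env.hand_in(): hands the job in; it is judged then, once.
Trained networks look in the newest picture that a camera, given by its name, has taken for a name from the list of things; names that differ only in an ending like _2 or _b are one class to them, and where a whole thing is asked for, a point or a joint stands for the part that bears it (a point fixed in the world has none). Each returns a list of dicts, best first, with "score" (0 to 1); they miss things now and then, are a little off and sometimes report something else, mostly with a low value. They report only what shows in the picture. A call takes as long as a camera call.
- find_in(camera, name): "uv" ([column, row] in pixels, amid what is visible of it).
The state is a dict: "t": time; "joint_pos": joint angles; "dq": joint speeds; "effort": joint torques, N m; "tcp_pos": TCP position; "ee_rot": TCP orientation; "force": force on the tool from outside, world axes, zero at the start; "moment": the same for the moment, N m; "grip_width": opening from 0.0 (shut) to 1.0 (fully open); "finger_force": force on a finger pad.
Only numpy, scipy, OpenCV 4.12 (cv2) and the standard library are available. Lean on these libraries where they do the work, as an engineer would, in place of code of your own. Each camera call takes 0.05 s, during which the arm holds its last target. There are 200 camera calls.

## Task

The blood sample case in its dock is packed, its lid is down and the wire loops of its two end latches already hang over their hooks. Push each red latch lever down and in with the fingertips, past its dead point, until it snaps flat against its end of the case and stays there. Press, do not ram or squeeze, and leave the loose things around the case where they stand.

Things in the scene. Friction and masses are not known exactly. Their poses are not given: they have to be found in the camera images.
- case: Sample transport case, held fast in a steel dock (240 x 330 mm plate, corner angles 32 mm high): blue body, clear lid with capped tubes below, black handle folded on top. 210 mm along its x, 300 mm along its y, lid top 140 mm high (handle 151). Origin: centre of the underside, z up; at yaw 0 its axes are the world's. Left latch: middle of the +y end face; right latch: middle of the -y end face..
- left_lever (a joint): left latch lever (+y end), rad: 0 locked, hanging flat against the case end; grows as it swings out and up (1.57 level, 1.95 stop). Starts slack at 1.35 to 1.85, staying where left. Pushed shut: loose to 1.25, then the wire loop tightens (up to 0.33 N m near 0.8 rad, about 9 N at the pad); past the dead point at 0.30 it snaps to 0 and stays. Released before that, it springs open.
- right_lever (a joint): right latch lever (-y end), rad: 0 locked, hanging flat against the case end; grows as it swings out and up (1.57 level, 1.95 stop). Starts slack at 1.35 to 1.85, staying where left. Pushed shut: loose to 1.25, then the wire loop tightens (up to 0.33 N m near 0.8 rad, about 9 N at the pad); past the dead point at 0.30 it snaps to 0 and stays. Released before that, it springs open.
- left_pivot (a point): Left lever's hinge centre, at x 0, y +164, z 95 mm in the case's frame (14 mm out from the end face); hinge axis along the case's x. The lever: steel plate 28 mm wide, red grip 32 mm wide from 22 to 54 mm from the pivot, then a tab flared outward to 64 mm. Locked, its tip hangs 31 mm above the table.
- right_pivot (a point): The same for the right lever: x 0, y -164, z 95 mm of the case's frame.
- left_pad (a point): Point to push on the left lever: middle of the red grip's flat outer face (looks up when the lever is level, away from the case when locked), 38 mm along the lever from the pivot and 8.5 mm off the line through it. Moves with the lever. Axes: x out of that face, y along the hinge, z towards the pivot.
- right_pad (a point): The same point on the right lever.
- tube_rack: Loose bystander: white block with 15 gold and purple capped tubes, 71 x 113 mm, 95 mm high, behind the case. Origin: centre of the underside.
- alcohol: Loose bystander: clear bottle, 58 mm wide, 135 mm high, behind the case's right part. Origin: centre of the underside.
- needle_box: Loose bystander: white, green and yellow carton 100 x 62 x 55 mm beside the case's right end, near its far corner. Origin: centre of the underside.
- specimen_cup: Loose bystander: cup with orange lid, 68 mm wide, 70 mm high, beside the case's left end, near its near corner. Origin: centre of the underside.
- label_roll: Loose bystander: white roll of labels standing on its end, 64 mm wide, 28 mm high, beside the case's right end, near its near corner. Origin: centre of the underside.

How it is judged (in metres and radians):
At the end, for the whole second after the job is handed in: Both levers locked: within 0.08 rad of hanging flat against the case ends, and at rest (value of joint each of left_lever, right_lever below 0.08 rad and velocity of joint each of left_lever, right_lever below 0.05 rad/s); the robot touches nothing.
It fails at once if the case or its levers are rammed or squeezed (over 60 N) (contact force between any of the fingers, the arm and case above 60 N).
It fails at once if a thing standing around the case is lifted, moved by more than 20 mm or tipped by more than 0.25 rad (distance of any of tube_rack, alcohol, needle_box, specimen_cup, label_roll from where it was at the start of the episode above 0.02 m or angle between any of tube_rack, alcohol, needle_box, specimen_cup, label_roll's own z axis and vertical above 0.25 rad).
It also fails if it takes over 54 s, if anything falls off the work surface, if the arm or the gripper's body presses on something with over 40 N, if the wrist force passes 120 N, or if a joint passes its speed limit or range.

## Working session

There is one attempt and no reset: what is moved stays moved. The work goes in short steps, Python scripts to look and compute and a tool call to move; the robot and the scene stay as the last step left them, time stands still between calls to the robot, and variables do not carry over. Pictures are saved under pics/ and viewed, at most 10 in all, crops included, and the job is handed in when it is done.

Besides the shell and the picture viewer there is one more tool, called after "Call:" in YAML: its name, and indented under it one key for each argument. apply_moves: Moves the arm, as the interface text tells. Its arguments: {"type":"object","properties":{"steps":{"type":"array"}},"required":["steps"]}

```bash
mkdir -p pics; python3 - <<'E'
from rig import env, grab_frame, calibration, find_in
import cv2,numpy as np
o=env.observe();print(o['t'],o['tcp_pos'],o['ee_rot'],o['grip_width'],env.tip_extent)
for n in("scene","top"):
    p,d=grab_frame(n);cv2.imwrite(f"pics/{n}0.png",p[:,:,::-1]);np.save(f"{n}_d.npy",d);np.save(f"{n}_p.npy",p)
    c=calibration(n);print(n,c)
    for k in("case","left_lever","right_lever","left_pad","right_pad","needle_box","specimen_cup","label_roll"):
        print(k,[(np.round(r["uv"]),round(r["score"],2)) for r in find_in(n,k)[:2]])
E
```

```text
0.0 [161.03010178 603.39515812 232.8615353 ] [ 1.30009313e-01  9.91512520e-01 -7.01677288e-04 -9.06949971e-05] 0.996812532904585 19.0
scene {'fx': 496.02611791728367, 'fy': 496.02611791728367, 'cx': 259.20550149634954, 'cy': 179.68298366045627, 'origin': array([1197.70421857, -616.15074556,  773.25138831]), 'orientation': array([ 0.83285124,  0.33864017, -0.16214928, -0.40668078])}
case [(array([224., 192.]), 0.75)]
left_lever [(array([179., 225.]), 0.49), (array([279., 132.]), 0.42)]
right_lever [(array([173., 223.]), 0.57)]
left_pad [(array([279., 128.]), 0.58), (array([227., 192.]), 0.53)]
right_pad [(array([178., 223.]), 0.65)]
needle_box [(array([207., 297.]), 0.9)]
specimen_cup [(array([132., 249.]), 0.63)]
label_roll [(array([133., 248.]), 0.91), (array([226., 190.]), 0.71)]
top {'fx': 357.18147901413334, 'fy': 357.18147901413334, 'cx': 253.76299622192835, 'cy': 196.8252450575548, 'origin': array([ 480.32601375,   -2.85896449, 1069.92951498]), 'orientation': array([-0.70063244,  0.71228557, -0.0273125 ,  0.03189782])}
case [(array([266., 202.]), 0.79), (array([340., 185.]), 0.24)]
left_lever [(array([194., 217.]), 0.51)]
right_lever [(array([339., 188.]), 0.63)]
left_pad [(array([192., 218.]), 0.72)]
right_pad [(array([191., 217.]), 0.73), (array([338., 186.]), 0.52)]
needle_box [(array([337., 148.]), 0.67)]
specimen_cup [(array([196., 255.]), 0.7)]
label_roll [(array([352., 219.]), 0.77)]
```

View pics/scene0.png

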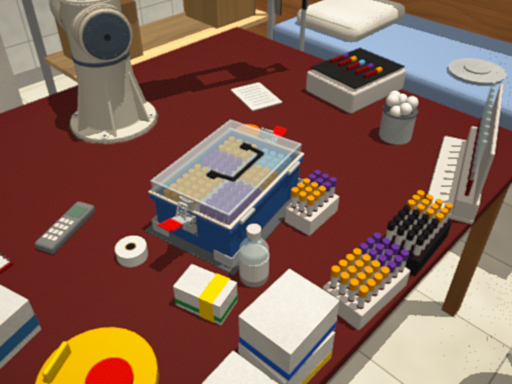

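View pics/top0.png

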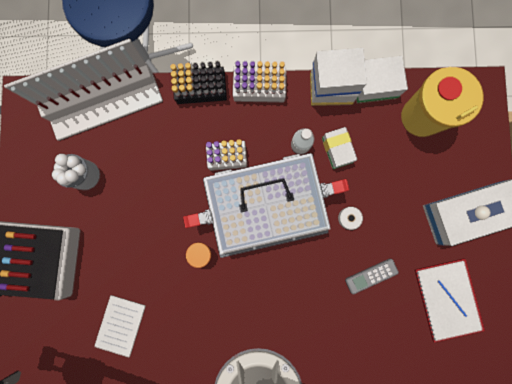

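The scene view shows the case in the dock with the red levers at about (172,224) and (280,131). In the top view they sit at (194,219) and (338,188), with the needle box (340,148), roll (350,217) and cup (198,255) nearby. Next I'll measure the poses in 3D.

```bash
cat > h.py <<'E'
import numpy as np,cv2
from scipy.spatial.transform import Rotation as R
from rig import calibration
def world(n,d):
    c=calibration(n);v,u=np.mgrid[:384,:512]
    P=np.dstack([(u-c['cx'])/c['fx']*d,(v-c['cy'])/c['fy']*d,d])
    return P@R.from_quat(c['orientation']).as_matrix().T+c['origin']
def red(p):
    p=p.astype(int);return (p[...,0]>150)&(p[...,1]<70)&(p[...,2]<70)
E
python3 - <<'E'
from h import *
p=np.load('top_p.npy');d=np.load('top_d.npy');W=world('top',d)
v,u=np.mgrid[:384,:512]
box=(u>195)&(u<340)&(v>150)&(v<262)
m=box&(abs(W[...,2]-138)<12)&(d>0)
pts=W[m][:,:2].astype(np.float32)
r=cv2.minAreaRect(pts);print(m.sum(),r, np.percentile(W[m][:,2],[5,50,95]))
print(W[m][:,:2].mean(0))
L={}
for n in('top','scene'):
  p=np.load(n+'_p.npy');d=np.load(n+'_d.npy');W=world(n,d)
  k,lab,st,ce=cv2.connectedComponentsWithStats(red(p).astype(np.uint8))
  for i in range(1,k):
    q=W[(lab==i)&(d>0)]
    if len(q)<12 or abs(q[:,0].mean()-500)>200 or abs(q[:,1].mean())>280: continue
    print(n,ce[i],len(q),q.mean(0).round(1),q.min(0).round(),q.max(0).round())
  for a,(x0,x1,y0,y1) in dict(cup=(180,216,240,272),roll=(336,366,203,232),box=(322,360,124,170),bot=(288,318,124,156),rack=(200,250,135,170)).items():
    if n=='top':
      q=W[y0:y1,x0:x1].reshape(-1,3);q=q[(q[:,2]>15)&(q[:,2]<150)];print(a,np.percentile(q,2,0).round(),np.percentile(q,98,0).round())
E
```

```text
8236 ((544.4088134765625, -27.93682861328125), (198.26097106933594, 326.6116943359375), 11.9476318359375) [137.35687743 140.15903928 143.20054643]
[542.90581939 -29.40426682]
top [344.87272727 185.03636364] 52 [ 589.4 -243.8  110.1] [ 573. -281.   -1.] [ 610. -229.  124.]
top [186.28813559 221.3220339 ] 58 [497.9 186.1 103.5] [483. 174.   1.] [515. 210. 112.]
cup [377. 130.  66.] [437. 191.  74.]
roll [ 475. -305.   19.] [ 531. -247.   32.]
box [ 656. -284.   21.] [ 756. -208.   59.]
bot [ 669. -163.   23.] [ 748. -110.  139.]
rack [655.  27.  26.] [724. 135.  99.]
scene [279.32352941 130.31372549] 102 [496.9 185.   99.4] [370. 160.  -2.] [518. 325. 110.]
scene [169.56069364 224.51445087] 171 [ 587.7 -230.6  113. ] [ 490. -251.   27.] [ 604. -187.  122.]
```

```bash
python3 - <<'E'
from h import *
d=np.load('top_d.npy');W=world('top',d);v,u=np.mgrid[:384,:512]
m=(u>195)&(u<340)&(v>150)&(v<262)&(abs(W[...,2]-138)<9)&(d>0)
q=W[m][:,:2]
best=None
for a in np.arange(10,14.6,.25):
    t=np.radians(a);M=np.array([[np.cos(t),np.sin(t)],[-np.sin(t),np.cos(t)]]);r=q@M.T
    lo,hi=np.percentile(r,1,0),np.percentile(r,99,0)
    w=(hi-lo);c=M.T@((lo+hi)/2)
    if best is None or w.prod()<best[0]: best=(w.prod(),a,w,c)
print(best)
a=best[1];t=np.radians(a);M=np.array([[np.cos(t),np.sin(t)],[-np.sin(t),np.cos(t)]]);c=best[3]
for n in('top','scene'):
  p=np.load(n+'_p.npy').astype(int);W=world(n,np.load(n+'_d.npy'));r=(W[...,:2]-c)@M.T
  rd=(p[...,0]>120)&(p[...,1]<.5*p[...,0])&(p[...,2]<.5*p[...,0])&(W[...,2]>70)&(abs(r[...,0])<25)
  for s in(1,-1):
    k=rd&(r[...,1]*s>160)&(r[...,1]*s<240)
    o=r[...,1][k]*s-164;z=W[...,2][k]-95
    f=np.polyfit(o,z,1);print(n,s,k.sum(),'x',r[...,0][k].mean().round(1),np.ptp(r[...,0][k]).round(1),'out',np.percentile(o,[2,50,98]).round(1),'z',np.percentile(z,[2,50,98]).round(1),'theta',np.pi/2+np.arctan(f[0]))
    ii=np.argsort(o)[::max(1,len(o)//10)];print(np.c_[o,z][ii].round(0).tolist())
E
```

```text
(np.float64(55441.89439225821), np.float64(11.25), array([194.03985754, 285.72425839]), array([544.60615748, -29.22161121]))
top 1 175 x -2.7 32.2 out [24.2 42.9 62. ] z [ 6.1 10.2 15.3] theta 1.6813499025896823
[[24.0, 12.0], [27.0, 10.0], [31.0, 8.0], [35.0, 10.0], [38.0, 11.0], [42.0, 10.0], [46.0, 11.0], [50.0, 10.0], [54.0, 12.0], [57.0, 13.0], [62.0, 11.0]]
top -1 169 x 2.4 31.4 out [22.8 40.7 57.6] z [12.7 19.2 28.6] theta 1.8850918211790404
[[22.0, 16.0], [26.0, 16.0], [30.0, 12.0], [33.0, 19.0], [36.0, 17.0], [40.0, 19.0], [43.0, 22.0], [47.0, 22.0], [50.0, 26.0], [53.0, 21.0], [56.0, 28.0]]
scene 1 103 x 0.1 32.6 out [26.8 48.6 59.4] z [ 5.9  8.9 14.7] theta 1.5601899842470826
[[2.0, 33.0], [33.0, 9.0], [38.0, 8.0], [40.0, 7.0], [44.0, 9.0], [48.0, 12.0], [51.0, 15.0], [54.0, 8.0], [55.0, 8.0], [57.0, 14.0], [59.0, 13.0]]
scene -1 187 x 4.2 31.9 out [23.8 42.  59.5] z [12.3 17.9 26.2] theta 1.889349094737419
[[23.0, 13.0], [28.0, 15.0], [31.0, 17.0], [34.0, 16.0], [38.0, 18.0], [41.0, 18.0], [45.0, 19.0], [49.0, 20.0], [55.0, 22.0], [57.0, 24.0], [59.0, 25.0]]
```

```bash
cat >> h.py <<'E'
from scipy.spatial.transform import Slerp
from rig import env
C=np.array([545,-29,0.]);A=np.radians(12.0)
EX=np.array([np.cos(A),np.sin(A),0]);EY=np.array([-np.sin(A),np.cos(A),0]);Z=np.array([0,0,1.])
def Rt(side,deg):  # tool tilted so that it points inward/down at this end
    f=np.radians(deg);o=EY*side
    z=-np.sin(f)*o-np.cos(f)*Z;y=EX
    return R.from_matrix(np.c_[np.cross(y,z),y,z])
def tip(side,out,dz): return C+EY*side*(164+out)+Z*(95+dz)
def pad(th): return 38*np.array([np.sin(th),-np.cos(th)])+8.5*np.array([np.cos(th),np.sin(th)])
def plan(wps,p=None,r=None,show=10):
    """wps: list of (tip xyz, R, nrows)"""
    o=env.observe();p=o['tcp_pos'] if p is None else p;r=R.from_quat(o['ee_rot']) if r is None else r
    rows=[]
    for t,Rg,n in wps:
        g=t-19*Rg.as_matrix()[:,2];S=Slerp([0,1],R.concatenate([r,Rg]))
        p0=p
        for i in range(1,n+1):
            p1=p0+(g-p0)*i/n;r1=S(i/n)
            rows.append(np.r_[r.inv().apply(p1-p)/30,np.degrees((r.inv()*r1).as_rotvec())/6]);p,r=p1,r1
        
    print(o['t'],'F',o['force'].round(1),'J',o['joint_pos'].round(2),'tcp',o['tcp_pos'].round(1))
    print('[['+',\n'.join('['+','.join('%.2f'%x for x in w)+',0]' for w in rows[:show])+']]','of',len(rows))
def where(side):
    o=env.observe();r=R.from_quat(o['ee_rot']);t=o['tcp_pos']+19*r.as_matrix()[:,2]-C
    print('tip x %.1f out %.1f dz %.1f'%(t@EX,t@EY*side-164,t[2]-95),'F',np.round([o['force']@EX,o['force']@EY*side,o['force'][2]],1),'t',round(o['t'],2),'tilt',np.degrees((r.inv()*Rt(side,45)).magnitude()).round(1))
E
python3 -c "
from h import *
plan([(tip(1,100,90),Rt(1,45),20)],show=20)"
```

```text
0.9 F [-0.   0.3 -0.3] J [ 1.31  0.35  1.63  0.    1.16 -0.  ] tcp [161.2 603.9 233.6]
[[[-0.68,-0.44,0.06,0.21,-0.34,0.50,0],
[-0.70,-0.40,0.09,0.21,-0.34,0.50,0],
[-0.72,-0.37,0.13,0.21,-0.34,0.50,0],
[-0.73,-0.32,0.16,0.21,-0.34,0.50,0],
[-0.74,-0.28,0.19,0.21,-0.34,0.50,0],
[-0.75,-0.24,0.22,0.21,-0.34,0.50,0],
[-0.75,-0.20,0.25,0.21,-0.34,0.50,0],
[-0.75,-0.15,0.28,0.21,-0.34,0.50,0],
[-0.74,-0.11,0.31,0.21,-0.34,0.50,0],
[-0.74,-0.06,0.34,0.21,-0.34,0.50,0],
[-0.73,-0.01,0.37,0.21,-0.34,0.50,0],
[-0.71,0.03,0.39,0.21,-0.34,0.50,0],
[-0.70,0.08,0.42,0.21,-0.34,0.50,0],
[-0.68,0.12,0.44,0.21,-0.34,0.50,0],
[-0.65,0.17,0.46,0.21,-0.34,0.50,0],
[-0.63,0.21,0.48,0.21,-0.34,0.50,0],
[-0.60,0.25,0.49,0.21,-0.34,0.50,0],
[-0.57,0.29,0.51,0.21,-0.34,0.50,0],
[-0.53,0.33,0.52,0.21,-0.34,0.50,0],
[-0.49,0.37,0.53,0.21,-0.34,0.50,0]]] of 20
```

Call:
apply_moves:
  steps:
    - [[-0.68,-0.44,0.06,0.21,-0.34,0.5,0],[-0.7,-0.4,0.09,0.21,-0.34,0.5,0],[-0.72,-0.37,0.13,0.21,-0.34,0.5,0],[-0.73,-0.32,0.16,0.21,-0.34,0.5,0],[-0.74,-0.28,0.19,0.21,-0.34,0.5,0],[-0.75,-0.24,0.22,0.21,-0.34,0.5,0],[-0.75,-0.2,0.25,0.21,-0.34,0.5,0],[-0.75,-0.15,0.28,0.21,-0.34,0.5,0],[-0.74,-0.11,0.31,0.21,-0.34,0.5,0],[-0.74,-0.06,0.34,0.21,-0.34,0.5,0]]

```text
t: 1.73
tcp_pos: [324.9, 422.0, 217.0]
ee_rot: [0.379, 0.902, -0.13, 0.16]
force: [0.3, -0.3, -1.3]
grip_width: 0.297
finger_force: 0.0
```

Call:
apply_moves:
  steps:
    - [[-0.73,-0.01,0.37,0.21,-0.34,0.5,0],[-0.71,0.03,0.39,0.21,-0.34,0.5,0],[-0.7,0.08,0.42,0.21,-0.34,0.5,0],[-0.68,0.12,0.44,0.21,-0.34,0.5,0],[-0.65,0.17,0.46,0.21,-0.34,0.5,0],[-0.63,0.21,0.48,0.21,-0.34,0.5,0],[-0.6,0.25,0.49,0.21,-0.34,0.5,0],[-0.57,0.29,0.51,0.21,-0.34,0.5,0],[-0.53,0.33,0.52,0.21,-0.34,0.5,0],[-0.49,0.37,0.53,0.21,-0.34,0.5,0]]

```text
t: 2.57
tcp_pos: [487.5, 239.7, 200.9]
ee_rot: [0.584, 0.713, -0.245, 0.301]
force: [0.3, 1.4, 0.5]
grip_width: -0.001
finger_force: 0.0
```

```bash
python3 -c "
from h import *
where(1)
# flush path with fixed 45 deg tool
w=[(tip(1,45,35),Rt(1,45),5)]
for th in np.arange(1.5,.1,-.1):
    n=np.array([np.cos(th),np.sin(th)]);q=pad(th)+n*10*abs(np.sin(th-np.pi/4));print(round(th,2),q.round(1),end=' ')
plan(w)"
```

```text
tip x -0.5 out 97.2 dz 92.6 F [0.6 1.3 0.5] t 2.57 tilt 0.9
1.5 [39.  12.3] 1.4 [39.9  7.6] 1.3 [40.2  2.8] 1.2 [40.  -2.1] 1.1 [39.1 -6.9] 1.0 [ 37.7 -11.6] 0.9 [ 35.8 -16.1] 0.8 [ 33.3 -20.3] 0.7 [ 31.6 -23. ] 0.6 [ 30.  -25.5] 0.5 [ 28.1 -27.9] 0.4 [ 26.1 -30.2] 0.3 [ 23.8 -32.4] 0.2 [ 21.3 -34.5] 2.5667 F [0.3 1.4 0.5] J [ 0.83  0.53  1.68 -0.62  1.49  0.87] tcp [487.5 239.7 200.9]
[[[0.03,0.01,0.52,-0.01,0.02,-0.02,0],
[0.03,0.00,0.52,-0.01,0.02,-0.02,0],
[0.03,0.00,0.52,-0.01,0.02,-0.02,0],
[0.03,0.00,0.52,-0.01,0.02,-0.02,0],
[0.03,0.00,0.52,-0.01,0.02,-0.02,0]]] of 5
```

Call:
apply_moves:
  steps:
    - [[0.03,0,0.52,-0.01,0.02,-0.02,0],[0.03,0,0.52,-0.01,0.02,-0.02,0],[0.03,0,0.52,-0.01,0.02,-0.02,0],[0.03,0,0.52,-0.01,0.02,-0.02,0],[0.03,0,0.52,-0.01,0.02,-0.02,0]]

```text
t: 2.98
tcp_pos: [497.6, 188.8, 142.4]
ee_rot: [0.58, 0.719, -0.241, 0.297]
force: [0.0, -0.6, -0.1]
grip_width: 0.006
finger_force: 0.0
```

```bash
python3 -c "
from h import *
where(1)
w=[(tip(1,39,12.3),Rt(1,45),4)]
for th in np.arange(1.4,.1,-.1):
    n=np.array([np.cos(th),np.sin(th)]);q=pad(th)+n*10*abs(np.sin(th-np.pi/4));w.append((tip(1,*q),Rt(1,45),1))
plan(w,show=30)"
```

```text
tip x -1.1 out 45.5 dz 33.9 F [-0.1 -0.6 -0.1] t 2.98 tilt 0.2
2.9833 F [ 0.  -0.6 -0.1] J [ 0.76  0.57  1.78 -0.67  1.33  0.89] tcp [497.6 188.8 142.4]
[[[0.09,0.01,0.17,0.00,0.00,0.01,0],
[0.09,0.01,0.17,0.00,0.00,0.01,0],
[0.09,0.01,0.17,0.00,0.00,0.01,0],
[0.09,0.01,0.17,0.00,0.00,0.01,0],
[0.13,-0.00,0.09,0.00,-0.00,0.00,0],
[0.12,-0.00,0.11,0.00,0.00,-0.00,0],
[0.11,0.00,0.12,0.00,-0.00,0.00,0],
[0.09,-0.00,0.13,0.00,0.00,-0.00,0],
[0.08,0.00,0.14,0.00,-0.00,0.00,0],
[0.06,-0.00,0.15,0.00,0.00,-0.00,0],
[0.04,0.00,0.16,0.00,-0.00,0.00,0],
[0.03,-0.00,0.10,0.00,0.00,-0.00,0],
[0.02,-0.00,0.10,0.00,-0.00,0.00,0],
[0.01,-0.00,0.10,0.00,0.00,-0.00,0],
[0.01,0.00,0.10,0.00,-0.00,0.00,0],
[-0.00,0.00,0.11,0.00,0.00,-0.00,0],
[-0.01,-0.00,0.11,0.00,-0.00,0.00,0]]] of 17
```

Call:
apply_moves:
  steps:
    - [[0.09,0.01,0.17,0,0,0,0],[0.09,0.01,0.17,0,0,0,0],[0.09,0.01,0.17,0,0,0,0],[0.09,0.01,0.17,0,0,0,0],[0.13,0,0.09,0,0,0,0],[0.12,0,0.11,0,0,0,0],[0.11,0,0.12,0,0,0,0],[0.09,0,0.13,0,0,0,0]]

```text
t: 3.65
tcp_pos: [500.1, 183.0, 101.6]
ee_rot: [0.58, 0.719, -0.242, 0.297]
force: [0.4, -0.1, 4.3]
grip_width: 0.003
finger_force: 1.6
```

```bash
python3 -c "
from h import *
where(1)"
```

```text
tip x 0.1 out 39.2 dz -6.8 F [ 0.3 -0.2  4.3] t 3.65 tilt 0.3
```

In contact, and the force is low (about 4 N), as expected. Continuing along the arc.

Call:
apply_moves:
  steps:
    - [[0.07,0,0.14,0,0,0,0],[0.06,0,0.15,0,0,0,0],[0.04,0,0.16,0,0,0,0],[0.03,0,0.1,0,0,0,0],[0.02,0,0.1,0,0,0,0]]

```text
t: 4.07
tcp_pos: [502.1, 173.9, 83.6]
ee_rot: [0.58, 0.719, -0.241, 0.298]
force: [-1.9, 4.0, 9.4]
grip_width: 0.006
finger_force: 3.7
```

```bash
python3 -c "
from h import *
where(1)"
```

```text
tip x 0.2 out 30.0 dz -24.8 F [-1.   4.3  9.4] t 4.07 tilt 0.2
```

Call:
apply_moves:
  steps:
    - [[0.01,0,0.1,0,0,0,0],[0.01,0,0.1,0,0,0,0],[0,0,0.11,0,0,0,0],[-0.01,0,0.11,0,0,0,0]]

```text
t: 4.4
tcp_pos: [503.8, 165.4, 74.0]
ee_rot: [0.58, 0.719, -0.241, 0.297]
force: [-0.4, 0.9, 1.1]
grip_width: 0.003
finger_force: 0.2
```

```bash
python3 -c "
from h import *
where(1)"
```

```text
tip x 0.1 out 21.3 dz -34.5 F [-0.2  1.   1.1] t 4.4 tilt 0.2
```

Call:
apply_moves:
  steps:
    - [[-0.03,0,0.09,0,0,0,0],[-0.03,0,0.09,0,0,0,0],[0,0,0,0,0,0,0]]

```text
t: 4.65
tcp_pos: [504.4, 159.6, 71.2]
ee_rot: [0.58, 0.719, -0.242, 0.297]
force: [0.0, 0.6, -0.2]
grip_width: 0.005
finger_force: 0.0
```

```bash
python3 -c "
from h import *
where(1)"
```

```text
tip x -0.6 out 15.4 dz -37.2 F [ 0.2  0.6 -0.2] t 4.65 tilt 0.3
```

```bash
python3 -c "
from h import *
w=[(tip(1,110,60),Rt(1,45),5),(tip(1,40,150),Rt(1,30),5),(C+Z*255,Rt(1,0),9),(tip(-1,45,150),Rt(-1,30),9),(tip(-1,105,95),Rt(-1,45),4)]
plan(w,show=40)"
```

```text
4.65 F [ 0.   0.6 -0.2] J [ 0.71  0.67  1.83 -0.72  1.21  0.96] tcp [504.4 159.6  71.2]
[[[-0.01,0.00,-0.90,-0.00,0.00,0.01,0],
[-0.01,0.00,-0.90,-0.00,0.00,0.01,0],
[-0.01,0.00,-0.90,-0.00,0.00,0.01,0],
[-0.01,0.00,-0.90,-0.00,0.00,0.01,0],
[-0.01,0.00,-0.90,-0.00,0.00,0.01,0],
[-0.79,-0.00,-0.09,0.00,0.50,-0.00,0],
[-0.78,-0.00,-0.13,-0.00,0.50,0.00,0],
[-0.77,0.00,-0.17,0.00,0.50,0.00,0],
[-0.76,0.00,-0.21,0.00,0.50,0.00,0],
[-0.75,0.00,-0.25,-0.00,0.50,-0.00,0],
[-0.71,-0.00,0.36,0.00,0.56,-0.00,0],
[-0.73,-0.00,0.31,-0.00,0.56,0.00,0],
[-0.74,-0.00,0.27,0.00,0.56,0.00,0],
[-0.76,-0.00,0.23,0.00,0.56,0.00,0],
[-0.77,0.00,0.18,0.00,0.56,-0.00,0],
[-0.78,-0.00,0.14,-0.00,0.56,0.00,0],
[-0.79,-0.00,0.09,0.00,0.56,0.00,0],
[-0.79,-0.00,0.05,-0.00,0.56,0.00,0],
[-0.79,-0.00,-0.00,0.00,0.56,-0.00,0],
[-0.81,0.00,0.05,-0.00,0.56,-0.00,0],
[-0.81,0.00,-0.00,0.00,0.56,0.00,0],
[-0.81,-0.00,-0.05,-0.00,0.56,-0.00,0],
[-0.81,0.00,-0.09,0.00,0.56,0.00,0],
[-0.80,0.00,-0.14,-0.00,0.56,-0.00,0],
[-0.79,0.00,-0.19,0.00,0.56,0.00,0],
[-0.78,-0.00,-0.23,0.00,0.56,-0.00,0],
[-0.76,0.00,-0.28,-0.00,0.56,0.00,0],
[-0.74,0.00,-0.32,-0.00,0.56,0.00,0],
[-0.70,0.00,0.15,0.00,0.62,0.00,0],
[-0.71,0.00,0.11,0.00,0.62,-0.00,0],
[-0.72,0.00,0.06,-0.00,0.63,0.00,0],
[-0.72,0.00,0.01,0.00,0.62,-0.00,0]]] of 32
```

Call:
apply_moves:
  steps:
    - [[0,0,-0.9,0,0,0,0],[0,0,-0.9,0,0,0,0],[0,0,-0.9,0,0,0,0],[0,0,-0.9,0,0,0,0],[0,0,-0.9,0,0,0,0],[-0.79,0,-0.09,0,0.5,0,0],[-0.78,0,-0.13,0,0.5,0,0],[-0.77,0,-0.17,0,0.5,0,0],[-0.76,0,-0.21,0,0.5,0,0],[-0.75,0,-0.25,0,0.5,0,0]]

```text
t: 5.48
tcp_pos: [500.5, 181.1, 260.8]
ee_rot: [0.606, 0.752, -0.163, 0.2]
force: [0.5, -0.3, 0.4]
grip_width: 0.006
finger_force: 0.0
```

Call:
apply_moves:
  steps:
    - [[-0.71,0,0.36,0,0.56,0,0],[-0.73,0,0.31,0,0.56,0,0],[-0.74,0,0.27,0,0.56,0,0],[-0.76,0,0.23,0,0.56,0,0],[-0.77,0,0.18,0,0.56,0,0],[-0.78,0,0.14,0,0.56,0,0],[-0.79,0,0.09,0,0.56,0,0],[-0.79,0,0.05,0,0.56,0,0],[-0.79,0,0,0,0.56,0,0]]

```text
t: 6.23
tcp_pos: [545.8, -28.3, 272.5]
ee_rot: [0.628, 0.778, 0.001, -0.003]
force: [0.8, -0.4, -0.3]
grip_width: 0.004
finger_force: 0.0
```

Call:
apply_moves:
  steps:
    - [[-0.81,0,0.05,0,0.56,0,0],[-0.81,0,0,0,0.56,0,0],[-0.81,0,-0.05,0,0.56,0,0],[-0.81,0,-0.09,0,0.56,0,0],[-0.8,0,-0.14,0,0.56,0,0],[-0.79,0,-0.19,0,0.56,0,0],[-0.78,0,-0.23,0,0.56,0,0],[-0.76,0,-0.28,0,0.56,0,0],[-0.74,0,-0.32,0,0.56,0,0]]

```text
t: 6.98
tcp_pos: [591.7, -242.3, 258.0]
ee_rot: [0.606, 0.75, 0.165, -0.206]
force: [1.1, 1.0, 0.9]
grip_width: 0.007
finger_force: 0.0
```

```bash
python3 -c "
from h import *
where(-1)
from rig import grab_frame
p,d=grab_frame('scene');cv2.imwrite('pics/s1.png',p[:,:,::-1])
p,d=grab_frame('top');W=world('top',d)
cv2.imwrite('pics/t1.png',cv2.resize(p[120:280,150:390,::-1],None,fx=3,fy=3))
plan([(tip(-1,105,95),Rt(-1,45),4),(tip(-1,44,48),Rt(-1,45),5)])"
```

```text
tip x 1.3 out 44.7 dz 146.6 F [ 1.3 -0.8  0.9] t 6.98 tilt 14.4
7.0833 F [-0.3  0.5  0.9] J [-0.58  0.57  1.34  0.36  1.62 -0.85] tcp [ 591.4 -245.   255. ]
[[[-0.66,-0.00,0.11,-0.01,0.60,-0.01,0],
[-0.67,-0.00,0.07,-0.01,0.60,-0.01,0],
[-0.67,-0.00,0.03,-0.01,0.60,-0.01,0],
[-0.67,-0.00,-0.02,-0.01,0.60,-0.01,0],
[0.07,0.00,0.51,0.00,-0.00,-0.00,0],
[0.07,-0.00,0.51,-0.00,0.00,-0.00,0],
[0.07,0.00,0.51,0.00,0.00,0.00,0],
[0.07,-0.00,0.51,0.00,0.00,0.00,0],
[0.07,0.00,0.51,0.00,0.00,0.00,0]]] of 9
```

View pics/t1.png

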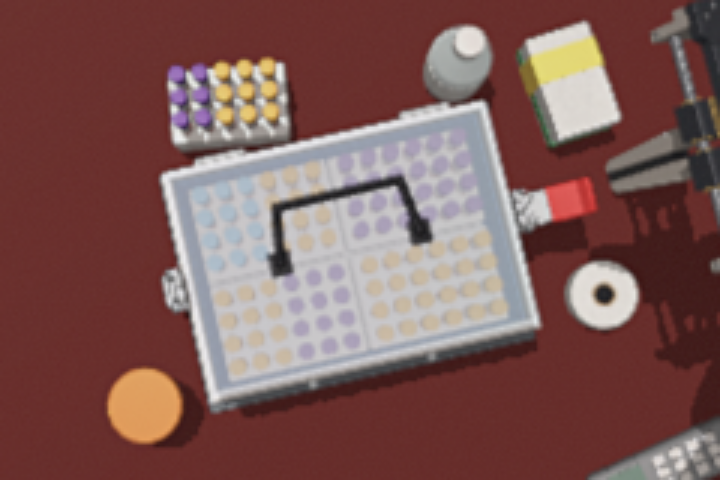

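Picture: on the left end no red shows any more at crop (175,290), so that lever is shut. The right lever is still out at (570,200), and the bystanders haven't moved. Next is the right lever.

Call:
apply_moves:
  steps:
    - [[-0.66,0,0.11,0,0.6,0,0],[-0.67,0,0.07,0,0.6,0,0],[-0.67,0,0.03,0,0.6,0,0],[-0.67,0,-0.02,0,0.6,0,0],[0.07,0,0.51,0,0,0,0],[0.07,0,0.51,0,0,0,0],[0.07,0,0.51,0,0,0,0],[0.07,0,0.51,0,0,0,0],[0.07,0,0.51,0,0,0,0]]

```text
t: 7.83
tcp_pos: [591.3, -240.0, 159.0]
ee_rot: [0.581, 0.719, 0.238, -0.298]
force: [0.3, -0.0, 0.5]
grip_width: 0.003
finger_force: 0.0
```

```bash
python3 -c "
from h import *
where(-1)
w=[(tip(-1,39,12.3),Rt(-1,45),8)]
for th in np.arange(1.4,.1,-.1):
    n=np.array([np.cos(th),np.sin(th)]);q=pad(th)+n*10*abs(np.sin(th-np.pi/4));w.append((tip(-1,*q),Rt(-1,45),1))
plan(w,show=30)"
```

```text
tip x 1.3 out 38.6 dz 50.5 F [0.3 0.1 0.5] t 7.83 tilt 0.3
7.8333 F [ 0.3 -0.   0.5] J [-0.64  0.78  1.31  0.48  1.68 -0.96] tcp [ 591.3 -240.   159. ]
[[[-0.11,-0.01,0.11,-0.01,0.00,-0.00,0],
[-0.11,-0.01,0.11,-0.01,0.00,-0.00,0],
[-0.11,-0.01,0.11,-0.01,0.00,-0.00,0],
[-0.11,-0.01,0.11,-0.01,0.00,-0.00,0],
[-0.11,-0.01,0.11,-0.01,0.00,-0.00,0],
[-0.11,-0.01,0.11,-0.01,0.00,-0.00,0],
[-0.11,-0.01,0.11,-0.01,0.00,-0.00,0],
[-0.11,-0.01,0.11,-0.01,0.00,-0.00,0],
[-0.13,-0.00,0.09,-0.00,-0.00,0.00,0],
[-0.12,0.00,0.11,0.00,-0.00,-0.00,0],
[-0.11,-0.00,0.12,0.00,0.00,0.00,0],
[-0.09,-0.00,0.13,0.00,-0.00,-0.00,0],
[-0.08,-0.00,0.14,0.00,0.00,0.00,0],
[-0.06,0.00,0.15,0.00,-0.00,-0.00,0],
[-0.04,-0.00,0.16,0.00,0.00,0.00,0],
[-0.03,0.00,0.10,0.00,-0.00,-0.00,0],
[-0.02,-0.00,0.10,0.00,0.00,0.00,0],
[-0.01,-0.00,0.10,0.00,-0.00,-0.00,0],
[-0.01,-0.00,0.10,0.00,0.00,0.00,0],
[0.00,0.00,0.11,0.00,-0.00,-0.00,0],
[0.01,0.00,0.11,0.00,0.00,0.00,0]]] of 21
```

Call:
apply_moves:
  steps:
    - [[-0.11,-0.01,0.11,0,0,0,0],[-0.11,-0.01,0.11,0,0,0,0],[-0.11,-0.01,0.11,0,0,0,0],[-0.11,-0.01,0.11,0,0,0,0],[-0.11,-0.01,0.11,0,0,0,0],[-0.11,-0.01,0.11,0,0,0,0],[-0.11,0,0.11,0,0,0,0],[-0.11,0,0.11,0,0,0,0]]

```text
t: 8.5
tcp_pos: [589.8, -242.1, 121.8]
ee_rot: [0.581, 0.719, 0.239, -0.297]
force: [-0.1, -1.9, 0.4]
grip_width: 0.004
finger_force: 0.5
```

Call:
apply_moves:
  steps:
    - [[-0.13,0,0.09,0,0,0,0],[-0.12,0,0.11,0,0,0,0],[-0.11,0,0.12,0,0,0,0],[-0.09,0,0.13,0,0,0,0]]

```text
t: 8.83
tcp_pos: [589.7, -241.6, 102.8]
ee_rot: [0.581, 0.719, 0.239, -0.298]
force: [-0.1, 0.1, 5.5]
grip_width: 0.004
finger_force: 1.8
```

```bash
python3 -c "
from h import *
where(-1)"
```

```text
tip x -0.6 out 39.9 dz -5.7 F [-0.  -0.1  5.5] t 8.83 tilt 0.3
```

Call:
apply_moves:
  steps:
    - [[-0.08,0,0.14,0,0,0,0],[-0.06,0,0.15,0,0,0,0],[-0.04,0,0.16,0,0,0,0],[-0.03,0,0.1,0,0,0,0],[-0.02,0,0.1,0,0,0,0]]

```text
t: 9.25
tcp_pos: [588.0, -233.2, 85.3]
ee_rot: [0.581, 0.719, 0.239, -0.298]
force: [0.0, -1.9, 9.0]
grip_width: 0.003
finger_force: 3.7
```

Call:
apply_moves:
  steps:
    - [[-0.01,0,0.1,0,0,0,0],[-0.01,0,0.1,0,0,0,0],[0,0,0.11,0,0,0,0],[0.01,0,0.11,0,0,0,0]]

```text
t: 9.58
tcp_pos: [585.9, -224.7, 74.8]
ee_rot: [0.581, 0.719, 0.238, -0.297]
force: [0.0, -0.2, -0.2]
grip_width: 0.003
finger_force: 0.0
```

```bash
python3 -c "
from h import *
where(-1)"
```

```text
tip x -0.7 out 22.6 dz -33.6 F [-0.   0.2 -0.2] t 9.58 tilt 0.3
```

Call:
apply_moves:
  steps:
    - [[0.03,0,0.09,0,0,0,0],[0.03,0,0.09,0,0,0,0],[0,0,0,0,0,0,0]]

```text
t: 9.83
tcp_pos: [584.7, -219.6, 72.4]
ee_rot: [0.581, 0.719, 0.238, -0.298]
force: [-0.4, -2.4, 0.6]
grip_width: 0.004
finger_force: 0.9
```

Call:
apply_moves:
  steps:
    - [[0,0,-0.9,0,0,0,0],[0,0,-0.9,0,0,0,0],[0,0,-0.9,0,0,0,0],[0,0,-0.9,0,0,0,0],[0,0,-0.9,0,0,0,0],[0,0,-0.9,0,0,0,0],[0,0,0,0,0,0,0],[0,0,0,0,0,0,0]]

```text
t: 10.5
tcp_pos: [609.5, -332.1, 187.9]
ee_rot: [0.581, 0.719, 0.239, -0.297]
force: [0.2, 0.2, -0.4]
grip_width: 0.001
finger_force: 0.0
```

```bash
python3 -c "
from h import *
where(-1)
from rig import grab_frame
p,d=grab_frame('top');a=cv2.resize(p[120:280,150:390,::-1],None,fx=2.4,fy=2.4)
p,d=grab_frame('scene');b=cv2.resize(p[90:290,100:340,::-1],None,fx=0.91*2.4,fy=.91*2.4)
h=min(a.shape[0],b.shape[0]);cv2.imwrite('pics/end.png',cv2.resize(np.hstack([a[:h],b[:h]]),(800,int(800*h/(a.shape[1]+b.shape[1])))))"
```

```text
tip x 0.1 out 132.5 dz 79.4 F [ 0.3 -0.2 -0.4] t 10.5 tilt 0.3
```

View pics/end.png

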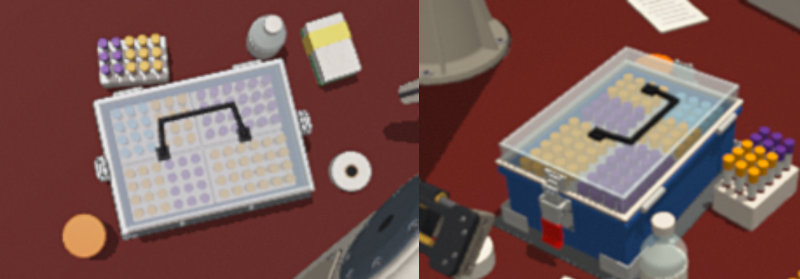

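The right lever hangs flat at (552,232) in the scene crop. Neither lever shows red in the top view, and the robot is clear.

```bash
python3 -c "
from rig import env
print(env.hand_in())"
```

```text
the job is handed in; nothing more can be done
None
```

Both latch levers are pushed past their dead points and look locked flat in the final pictures, the loose things look unmoved, and the job was handed in at about 10.6 s; the hand-in returned no verdict.

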